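# Stand the painted eggs in their cups

### The job

Two painted wooden eggs are stored in the raked rack of the blue slant-front caddy, whose half-width door only ever uncovers one of them at a time. Slide the door across as needed, take out each egg and stand it upright, blunt end down and fully seated, in the egg cup of its own colour, lowering it in gently rather than dropping it or pressing hard. Leave the cups standing where they are, and do not disturb the pot of brushes, the brayer, the palette or the sculpting tool.

Things in the scene. Friction and masses are not known exactly. Their poses are not given: they have to be found in the camera images.
- caddy: blue plastic caddy, fixed, 162 mm deep (its x, -85 to 77), 268 mm wide (y), 162 mm high. Origin: centre of its underside; front -x, roughly facing the robot. Its open front slants 25 degrees, from (x -84, z 109) up to (x 26, z 161); a flat hood covers the rest, x 25 to 77, z 162. Grey carrying handle on the hood at x 51, y -60 to 60, up to z 196
- rack (a point): middle of the raked rack floor in the caddy (caddy x 0, y 0, z 75); axes: y as the caddy, x up the slope, z square out of the slanted front, 25 degrees from vertical towards caddy -x. Floor x -58 to 58, y -130 to 130, no partition, walls round it up to z 66. Two dished seats at y 68 and -68, rims 46 mm across at z 13; eggs in them stand from z 1.5 to z 60
- door (a joint): position of the caddy's pale sliding door along the caddy's y, m: 0 = right over the seat at y -68 (seat +68 open), 0.130 = right over the seat at y +68 (seat -68 open). Starts anywhere, stays where left, slides with about 1 N. The door, 132 mm wide, covers y from joint - 0.131 to joint + 0.001 and lies at z 66 to 70 of the rack frame, clear of the eggs
- door_grip (a point): centre of the top edge of the grey grip fin on the middle of the door, at z 96 of the rack frame. The fin is 12 mm thick along the caddy's y, 44 mm long up the slope and stands 26 mm out of the door. Axes as the caddy's
- mat: fixed cork mat 300 x 250 x 4 mm, top at z 4; origin at the centre of its underside. Carries the cups, the pot and the brayer
- pot: bystander: terracotta pot, loose, 76 mm high, 82 mm across at its rim band and 54 mm at its foot, with two paint brushes stuck upright in it that reach 172 mm above the mat, within 25 mm of the pot's axis. Origin at the centre of its underside. Leave alone
- brayer: bystander: black brayer (ink roller) lying on the mat, loose, 32 mm high; roller 32 mm thick, 65 mm long along its y, handle towards its -x, ending at x -131. Origin under the roller's middle. Leave alone
- palette: bystander: round stainless steel paint palette with six wells of dried paint, 120 mm across, 10 mm high, loose. Origin at the centre of its underside. Leave alone
- sculpting_tool: bystander: wooden sculpting tool lying along its x, 182 mm long, 11 mm thick, loose, on the table before the caddy. Origin under its middle. Leave alone
- red_egg: painted wooden egg, red with two thin white bands, 58 mm long, 44 mm across, 40 g, loose. Origin at the bottom of its blunt end, z along it to the slim end. Blunt half: half ball of 22 mm radius; slim half: half ellipsoid 36 mm long; widest 20 to 28 mm above the origin. Starts blunt end down in either seat of the raked rack, so z leans 25 degrees from vertical towards the caddy's front
- red_egg_belly (a point): centre of the round blunt end of the red egg, on its axis 22 mm above the egg's origin; axes as the egg
- red_cup: loose egg cup on the mat, 120 g, 50 mm high: terracotta foot 48 mm and stem 18 mm across, bowl painted red with a dished hollow top that fits an egg's blunt end. Rim 46 mm across outside, 39 mm inside; hollow about 11 mm deep. Origin at the centre of its underside, z up. The two cups may stand either way round
- red_cup_seat (a point): point on the red cup's axis, 60.8 mm above its underside (10.8 mm above its rim), where the egg's belly point comes to lie when the egg is fully seated
- yellow_egg: painted wooden egg, yellow with two thin white bands, 58 mm long, 44 mm across, 40 g, loose. Origin at the bottom of its blunt end, z along it to the slim end. Blunt half: half ball of 22 mm radius; slim half: half ellipsoid 36 mm long; widest 20 to 28 mm above the origin. Starts blunt end down in either seat of the raked rack, so z leans 25 degrees from vertical towards the caddy's front
- yellow_egg_belly (a point): centre of the round blunt end of the yellow egg, on its axis 22 mm above the egg's origin; axes as the egg
- yellow_cup: loose egg cup on the mat, 120 g, 50 mm high: terracotta foot 48 mm and stem 18 mm across, bowl painted yellow with a dished hollow top that fits an egg's blunt end. Rim 46 mm across outside, 39 mm inside; hollow about 11 mm deep. Origin at the centre of its underside, z up. The two cups may stand either way round
- yellow_cup_seat (a point): point on the yellow cup's axis, 60.8 mm above its underside (10.8 mm above its rim), where the egg's belly point comes to lie when the egg is fully seated
Things that resemble listed ones, but are neither listed nor needed, are in the scene too. Leave any grey or turquoise look-alike of the red_egg alone.

How it is judged (in metres and radians):
On the way:
1. one egg stands seated, upright and let go in the cup of its colour (((distance between red_egg_belly and red_cup_seat below 0.004 m and angle between red_egg's own z axis and vertical below 0.26 rad and contact force between red_egg and the fingers below 0.05 N) or (distance between yellow_egg_belly and yellow_cup_seat below 0.004 m and angle between yellow_egg's own z axis and vertical below 0.26 rad and contact force between yellow_egg and the fingers below 0.05 N))), for 0.2 s.
At the end, for the whole second after the job is handed in: Each egg is let go and at rest in the cup of its own colour: its belly point within 4 mm of the cup's seat point, its slim end up and its axis within 15 degrees of vertical; both cups upright (within 6 degrees) and within 25 mm of where they stood (distance between red_egg_belly and red_cup_seat below 0.004 m and angle between each of red_egg, yellow_egg's own z axis and vertical below 0.26 rad and contact force between each of red_egg, yellow_egg and the fingers below 0.05 N and linear speed of each of red_egg, yellow_egg below 0.02 m/s and angular speed of each of red_egg, yellow_egg below 0.3 rad/s and angle between each of red_cup, yellow_cup's own z axis and vertical below 0.1 rad and distance of each of red_cup, yellow_cup from where it was at the start of the episode below 0.025 m and distance between yellow_egg_belly and yellow_cup_seat below 0.004 m); the robot touches nothing.
It fails at once if an egg is dropped (moves faster than 0.5 m/s while the fingers do not touch it) ((contact force between red_egg and the fingers below 0.01 N and linear speed of red_egg above 0.5 m/s) or (contact force between yellow_egg and the fingers below 0.01 N and linear speed of yellow_egg above 0.5 m/s)).
It fails at once if an egg is pressed on a cup with more than 25 N (contact force between any of red_egg, yellow_egg and red_cup above 25 N or contact force between any of red_egg, yellow_egg and yellow_cup above 25 N).
It fails at once if a cup is knocked over or shifted more than 25 mm (distance of any of red_cup, yellow_cup from where it was at the start of the episode above 0.025 m or angle between any of red_cup, yellow_cup's own z axis and vertical above 0.4 rad).
It fails at once if the pot, the brayer, the palette or the sculpting tool is moved more than 15 mm, or the pot tipped (distance of any of pot, brayer, palette, sculpting_tool from where it was at the start of the episode above 0.015 m or angle between pot's own z axis and vertical above 0.3 rad).
It also fails if it takes over 72 s, if anything falls off the work surface, if the arm or the gripper's body presses on something with over 40 N, if the wrist force passes 120 N, or if a joint passes its speed limit or range.

### The arm

A 6-joint arm with a two-finger parallel gripper is mounted at the origin on the work surface. World frame = base frame: x ahead of the robot, y to its left, z up, the work surface at z = 0. Lengths are in mm, angles in rad, forces in N, time in s.
With the tool pointing down it reaches from about 275 to 750 mm from the base axis. Payload 10.2 kg.
Tool frame: the origin (TCP) lies on the centre line of the jaws, within the pads' length; the fingertips stand 19 mm ahead of it and the grasp point (between the pads) is the TCP; z points along the fingers, y is the line along which they close (so a half turn about z gives the same grasp; the last joint's range is limited). The gripper opens to 85 mm and grips with 20 to 120 N. Pads are 22 mm wide; open, the fingers measure 114 mm over their backs; the gripper's body (76 mm by 85 mm) begins 54 mm behind the grasp point. The pads swing forward as they close: fully open they stand 13 mm farther back than shut.
Start: joints at [0.933, 0.313, 1.498, -0, 1.331, -0.223], TCP at [211.592, 480.479, 250.294] pointing down, gripper open.
Joint ranges: [-2.94, 2.94], [-0.97, 2.17], [0.19, 2.56], [-1.23, 4.37], [0.02, 3.11], [-2.88, 2.88]. Speed limits (rad/s): [2.39, 2.39, 3.01, 3.14, 3.14, 3.14].

### API

Orientations are given as a unit quaternion [w, x, y, z].
In Python, from rig import sense, capture, finish_job, regions_of, mark_of gives the robot as it stands.
- The arm moves only by the tool jog_arm, never from a script. Its argument "series" is text: rows parted by semicolons, each of 7 numbers parted by spaces: the shift along the tool's x, y, z in units of 0.4 m (1.0 is 0.4 m), then the turn, a rotation vector about the tool's x, y, z in units of pi/2 rad (1.0 is pi/2 rad), then the opening, from -1 (shut) to 1 (fully open). A call has 1 to 20 rows; each row is the pose to reach, as a shift and turn from the pose commanded when the call began, along the tool's axes at that moment; what a row does not reach only later rows make up. A row lasts 1/8 s, in which the tool goes at most 62.5 mm and 10.7 degrees, less where a joint would pass 70% of its speed; a pose out of reach is approached as far as the arm can. A call with a number of a shift or a turn outside -1 to 1 is refused whole. A call with a gripper value outside its range is refused whole. The fingers move at their own pace and stop on an object; "grip_force" is the grip in N (left out, the last holds). Time passes only in rows, so rows that repeat a pose let the fingers close. It gives the time, the measured TCP pose, the force, the opening and the grip force at its end, in the units of the state.
- sense(): the state, without advancing time (a new reading comes with each control period).
- capture(name): name is "scene" or "top" or "wrist"; returns a dict with "img" (480x640x3 uint8, red, green, blue), "intrinsics" (3x3 intrinsics, pixels), "R" (3x3) and "t" (3): a world point X has camera coordinates R X + t. Camera axes: x right, y down, z forward; pixel columns grow to the right and rows downward; lengths in mm; the calibration is good to about 2 mm. A picture is of the moment at which its call begins. There is no depth.
- finish_job(): hands the job in; it is judged then, once.
Trained networks look in a picture, given as the dict that the camera call returned (one of the last four; its "shot" number tells which), for a name from the list of things; names that differ only in an ending like _2 or _b are one class to them, and where a whole thing is asked for, a point or a joint stands for the part that bears it (a point fixed in the world has none). Each returns a list of dicts, best first, with "confidence" (0 to 1); they miss things now and then, are a little off and sometimes report something else, mostly with a low value. They report only what shows in the picture. A call takes as long as a camera call. They do not tell look-alikes from the thing itself.
- regions_of(label, picture): "region" (480x640 bool, what is visible of it) and "point" ([row, column] in pixels, amid what is visible of it).
- mark_of(label, picture): "point" ([row, column] in pixels: a listed point, or the origin of a listed thing).
The state is a dict: "time_s": time; "joints": joint angles; "dq": joint speeds; "tau": joint torques, N m; "eef_pos": TCP position; "ee_rot": TCP orientation; "force": force on the tool from outside, world axes, zero at the start; "wrist_torque": the same for the moment, N m; "grip_width": opening from 0.0 (shut) to 1.0 (fully open); "grip_force": force on a finger pad.
Only numpy, scipy, OpenCV 4.12 (cv2) and the standard library are available. Lean on these libraries where they do the work, as an engineer would, in place of code of your own. Each camera call takes 0.05 s, during which the arm holds its last target. There are 200 camera calls.

## Working session

There is one attempt and no reset: what is moved stays moved. The work goes in short steps, Python scripts to look and compute and a tool call to move; the robot and the scene stay as the last step left them, time stands still between calls to the robot, and variables do not carry over. Pictures are saved under pics/ and viewed, at most 13 in all, crops included, and the job is handed in when it is done.

Besides the shell and the picture viewer there is one more tool, called as a command line: name --argument value ..., lists and objects as JSON in quotes. jog_arm: Moves the arm, as the interface text tells. Shifts and turns lie within -1 to 1; 1 stands for 0.4 m of shift or pi/2 rad of turn. Its arguments: {"type":"object","properties":{"series":{"type":"string"},"grip_force":{"type":"number"}},"required":["series"]}

```bash
mkdir -p pics
cat > h.py <<'E'
import numpy as np, cv2
from rig import sense, capture, finish_job, regions_of, mark_of
from scipy.optimize import least_squares
def ray(p,rc):
    K,R,t=[np.array(p[k],float) for k in('intrinsics','R','t')]
    d=R.T@np.linalg.inv(K)@np.array([rc[1],rc[0],1.]); return -R.T@t,d/np.linalg.norm(d)
def onz(p,rc,z):
    o,d=ray(p,rc); return o+d*(z-o[2])/d[2]
def tri(l):
    A=np.zeros((3,3));b=np.zeros(3)
    for o,d in l:
        M=np.eye(3)-np.outer(d,d);A+=M;b+=M@o
    x=np.linalg.solve(A,b); return x,[np.linalg.norm((np.eye(3)-np.outer(d,d))@(x-o)) for o,d in l]
def proj(p,X):
    K,R,t=[np.array(p[k],float) for k in('intrinsics','R','t')]
    c=K@(R@np.array(X,float)+t); return c[1]/c[2],c[0]/c[2]
def save(p,n): cv2.imwrite('pics/'+n,cv2.cvtColor(p['img'],cv2.COLOR_RGB2BGR))
E
python3 - <<'E'
from h import *
P={n:capture(n) for n in('scene','top','wrist')}
for n,p in P.items(): save(p,n+'0.png')
for l in 'caddy rack door_grip mat pot brayer palette sculpting_tool red_egg red_egg_belly red_cup red_cup_seat yellow_egg yellow_egg_belly yellow_cup yellow_cup_seat'.split():
    for n in('scene','top','wrist'):
        m=mark_of(l,P[n]); print(l,n,[(np.round(a['point']).tolist(),round(a['confidence'],2)) for a in m[:4]])
print(sense())
for p in P.values(): print(np.round(-np.array(p['R']).T@p['t']))
E
```

```text
caddy scene [([321.0, 343.0], 0.6), ([202.0, 201.0], 0.47)]
caddy top [([217.0, 271.0], 0.67), ([272.0, 259.0], 0.17)]
caddy wrist []
rack scene [([297.0, 348.0], 0.67), ([247.0, 351.0], 0.43)]
rack top [([193.0, 465.0], 0.7)]
rack wrist []
door_grip scene [([249.0, 353.0], 0.93)]
door_grip top [([222.0, 284.0], 0.63)]
door_grip wrist []
mat scene []
mat top [([230.0, 476.0], 0.56), ([270.0, 261.0], 0.32)]
mat wrist []
pot scene [([239.0, 188.0], 0.66)]
pot top [([191.0, 465.0], 0.78), ([224.0, 281.0], 0.21)]
pot wrist []
brayer scene [([295.0, 344.0], 0.72), ([190.0, 238.0], 0.56), ([322.0, 344.0], 0.51)]
brayer top [([281.0, 498.0], 0.63)]
brayer wrist []
palette scene [([226.0, 342.0], 0.93)]
palette top [([320.0, 350.0], 0.64), ([216.0, 272.0], 0.25)]
palette wrist []
sculpting_tool scene [([204.0, 201.0], 0.44)]
sculpting_tool top [([201.0, 231.0], 0.55)]
sculpting_tool wrist []
red_egg scene [([351.0, 469.0], 0.74), ([319.0, 371.0], 0.47)]
red_egg top [([150.0, 249.0], 0.96), ([252.0, 154.0], 0.95), ([201.0, 232.0], 0.89), ([188.0, 465.0], 0.16)]
red_egg wrist []
red_egg_belly 
[... 934 characters left out ...]
771052e+00,  3.93250359e-06,
        1.33099913e+00, -2.23370268e-01]), 'dq': array([-3.65876051e-04,  1.50775377e-04, -2.18013145e-03,  1.71880693e-05,
        2.91485661e-04, -5.35078848e-04]), 'tau': array([-8.16091233e-04, -4.12158751e+01, -2.59901422e+01, -1.97421364e-04,
        4.49235577e-04, -7.81122282e-06]), 'eef_pos': array([211.59053475, 480.47742745, 250.27617687]), 'ee_rot': array([-1.10078734e-05,  2.05930541e-01,  9.78566611e-01, -1.93786299e-05]), 'force': array([ 0.38733702, -1.4600001 , -0.73416975]), 'wrist_torque': array([-0.03424081, -0.01640481, -0.03074655]), 'grip_force': 0.0, 'grip_width': 0.9994231142885995}
[1125.  622.  894.]
[ 319.   79. 1170.]
[144. 509. 373.]
```

```bash
python3 -c "
import cv2,numpy as np
a=[cv2.imread('pics/%s0.png'%n) for n in('scene','top')]
cv2.imwrite('pics/c0.png',cv2.resize(np.vstack(a),(400*1,600)))"
```

```text
(no output)
```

View pics/scene0.png

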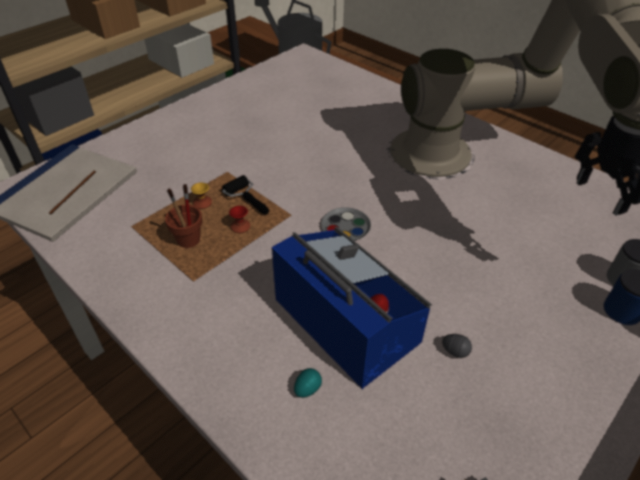

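View pics/top0.png

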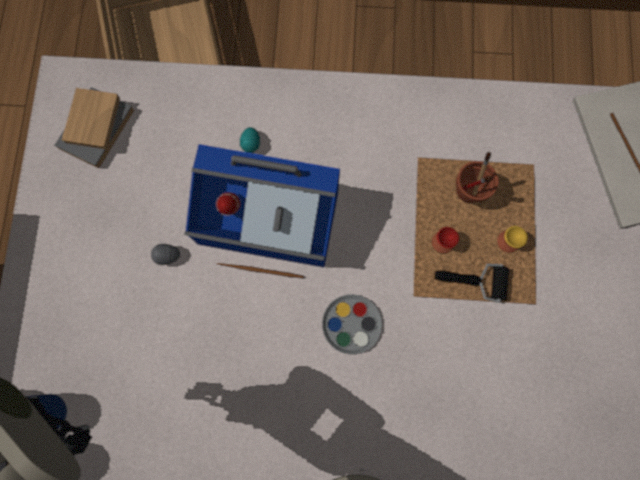

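The scene view shows the caddy at about (350,300) with the red egg uncovered and the pale door covering the other seat. The top view shows the caddy at (265,205), red egg at (228,204), door fin at (279,219), red cup at (447,239), yellow cup at (514,238), and grey and turquoise decoys outside the caddy. I'll zoom in to get the caddy's corners.

```bash
python3 -c "
import cv2
a=cv2.imread('pics/top0.png');cv2.imwrite('pics/ct.png',cv2.resize(a[140:280,180:350],None,fx=4,fy=4,interpolation=cv2.INTER_CUBIC))
a=cv2.imread('pics/scene0.png');cv2.imwrite('pics/cs.png',cv2.resize(a[220:390,260:440],None,fx=3.5,fy=3.5,interpolation=cv2.INTER_CUBIC))"
```

```text
(no output)
```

View pics/ct.png

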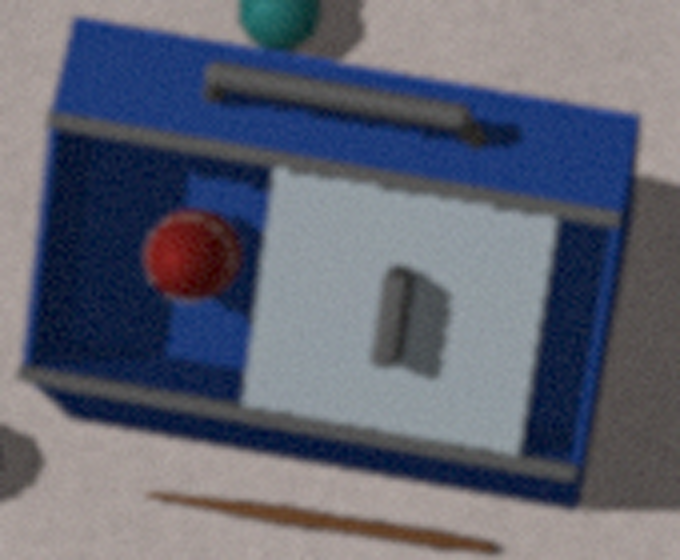

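View pics/cs.png

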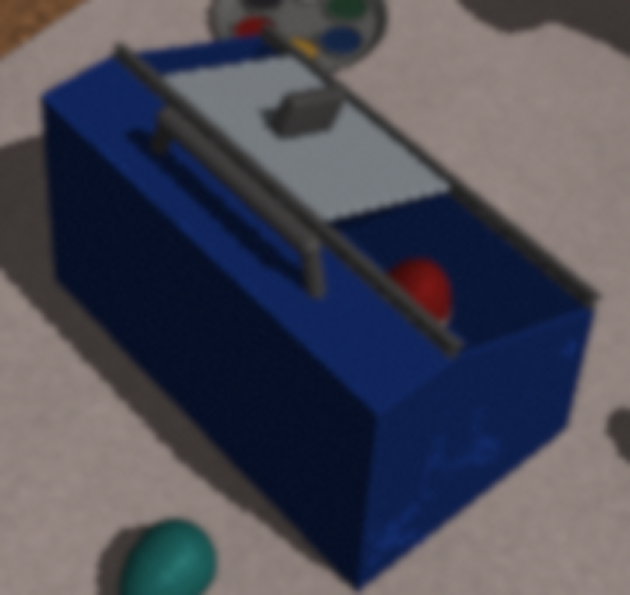

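The zoomed views give clean caddy corners. In the top crop the hood's back corners are at (75,18) and (638,117). In the scene crop the back corners are at (375,412), (45,97), (357,588) and (55,280). I'll fit the poses from these.

```bash
cat > fit.py <<'E'
from h import *
P={n:capture(n) for n in('scene','top')}
T=lambda u,v:('top',140+(v+.5)/4-.5,180+(u+.5)/4-.5)
S=lambda u,v:('scene',220+(v+.5)/3.5-.5,260+(u+.5)/3.5-.5)
C=[(T(75,18),(77,134,162)),(T(638,117),(77,-134,162)),(T(578,505),(-85,-134,0)),
(S(375,412),(77,134,162)),(S(45,97),(77,-134,162)),(S(357,588),(77,134,0)),(S(55,280),(77,-134,0)),(S(567,430),(-85,134,0))]
def W(q,X):
    c,s=np.cos(q[2]),np.sin(q[2]);return np.array([q[0]+c*X[0]-s*X[1],q[1]+s*X[0]+c*X[1],X[2]])
f=lambda q:np.array([np.subtract(proj(P[a[0]],W(q,X)),a[1:]) for a,X in C]).ravel()
r=least_squares(f,[550,150,0],loss='soft_l1');q=r.x
print('caddy',q,np.round(f(q).reshape(-1,2),1).tolist())
c25,s25=np.cos(np.radians(25)),np.sin(np.radians(25))
rk=lambda x,y,z:(x*c25-z*s25,y,75+x*s25+z*c25)
for a,x in((T(272,170),58),(T(557,215),58)):
    g=least_squares(lambda y:np.subtract(proj(P['top'],W(q,rk(45,y[0],70))),a[1:])[1:],[0.]);print('door edge',g.x)
for a,n in((T(393,318),'fin'),):
    g=least_squares(lambda y:np.subtract(proj(P['top'],W(q,rk(0,y[0],96))),a[1:])[1:],[0.]);print('fin y',g.x)
for y in(68,-68): print('egg belly',y,W(q,rk(0,y,23.5)),proj(P['top'],W(q,rk(0,y,23.5))),proj(P['top'],W(q,rk(0,y,60))))
for c in('red','yellow'):
  for l,z in((c+'_cup_seat',64.8),(c+'_cup',4)):
    m=[mark_of(l,P[n])[0]['point'] for n in P]; print(l,*[np.round(onz(P[n],m[i],z)) for i,n in enumerate(P)],tri([ray(P[n],m[i]) for i,n in enumerate(P)]))
  p=P['top'];hsv=cv2.cvtColor(p['img'],cv2.COLOR_RGB2HSV);h,s,v=hsv[...,0].astype(int),hsv[...,1],hsv[...,2]
  for n,p in P.items():
    hsv=cv2.cvtColor(p['img'],cv2.COLOR_RGB2HSV);h,s,v=hsv[...,0].astype(int),hsv[...,1],hsv[...,2]
    M=((h<5)|(h>173))&(s>200)&(v>70) if c=='red' else (abs(h-25)<6)&(s>170)&(v>120)
    k,L,st,ce=cv2.connectedComponentsWithStats(M.astype(np.uint8))
    print(n,[(st[i].tolist(),np.round(ce[i],1).tolist(),np.round(onz(p,ce[i][::-1],50)).tolist()) for i in range(1,k) if st[i][4]>25])
for l in('pot','brayer','palette'):
  for n in P:
    R=regions_of(l,P[n])
    if R: print(l,n,R[0]['confidence'],np.round(onz(P[n],R[0]['point'],{'pot':80,'brayer':30,'palette':8}[l])))
E
python3 fit.py
```

```text
caddy [ 6.06302656e+02  2.13652432e+02 -1.25471176e-01] [[-0.6, 0.4], [-0.3, 1.6], [2.2, 0.7], [0.9, 1.4], [-1.2, -1.1], [1.9, 0.3], [0.1, 0.2], [-0.1, 0.9]]
door edge [27.59068984]
door edge [-105.4209911]
fin y [-39.95483493]
egg belly 68 [604.95887141 282.36072519  96.298233  ] (np.float64(203.65185963133456), np.float64(229.07365803801844)) (np.float64(206.75325079311332), np.float64(224.37846759273296))
egg belly -68 [587.93952963 147.42984656  96.298233  ] (np.float64(216.07149082825376), np.float64(298.11254964273337)) (np.float64(219.59975649366567), np.float64(295.68685608303036))
red_cup_seat [ 577. -155.   65.] [ 574. -153.   65.] (array([ 575.4382545 , -154.52813867,   64.00443479]), [np.float64(1.5706121373899482), np.float64(1.570612137390154)])
red_cup [ 572. -152.    4.] [ 572. -154.    4.] (array([ 571.69767842, -153.67466346,    3.52620129]), [np.float64(1.0574316540373423), np.float64(1.0574316540371975)])
scene [([186, 201, 5, 23, 44], [187.9, 213.3], [658.0, -233.0, 50.0]), ([230, 207, 16, 11, 135], [237.6, 211.9], [574.0, -153.0, 50.0]), ([375, 295, 13, 14, 110]
[... 296 characters left out ...]
y([644.07954468,  93.61535909, 312.61889312]), [np.float64(142.48194721466072), np.float64(142.48194721466064)])
yellow_cup [ 580. -298.    4.] [ 581. -282.    4.] (array([ 583.04585391, -284.10310204,   11.93966671]), [np.float64(5.022835034891673), np.float64(5.022835034891467)])
scene [([192, 184, 14, 10, 98], [198.7, 188.1], [584.0, -289.0, 50.0])]
top [([506, 227, 21, 21, 234], [516.5, 236.9], [582.0, -287.0, 50.0]), ([337, 304, 12, 12, 83], [342.5, 309.1], [419.0, 52.0, 50.0])]
pot scene 0.95 [ 699. -193.   80.]
pot top 0.79 [ 686. -193.   80.]
brayer scene 0.93 [ 498. -214.   30.]
brayer top 0.75 [ 498. -245.   30.]
palette scene 0.75 [395.  34.   8.]
palette top 0.86 [399.  35.   8.]
```

```bash
cat >> h.py <<'E'
from scipy.spatial.transform import Rotation as Ro
q=np.array([606.3,213.65,-.12547])
c25,s25=np.cos(np.radians(25)),np.sin(np.radians(25))
rk=lambda x,y,z:(x*c25-z*s25,y,75+x*s25+z*c25)
def W(q,X):
    c,s=np.cos(q[2]),np.sin(q[2]);return np.array([q[0]+c*X[0]-s*X[1],q[1]+s*X[0]+c*X[1],X[2]])
def Rt(tilt=25,yaw=None):  # tool y = caddy y, tool z into rack
    a=q[2] if yaw is None else yaw; t=np.radians(tilt)
    z=np.array([np.sin(t),0,-np.cos(t)]);y=np.array([0,1.,0]);x=np.cross(y,z)
    return Ro.from_euler('z',a)*Ro.from_matrix(np.c_[x,y,z])
def rows(*targets):
    s=sense();R0=Ro.from_quat(np.roll(s['ee_rot'],-1));p0=np.array(s['eef_pos'])
    for p,R in targets:
        d=R0.inv().apply(np.array(p)-p0);v=(R0.inv()*R).as_rotvec()
        print('rows~%.1f'%max(np.linalg.norm(d)/62.5,np.degrees(np.linalg.norm(v))/10.7),np.round(d/400,4),np.round(v/(np.pi/2),4))
E
python3 -c "
from h import *
rows((W(q,rk(0,-39.5,180)),Rt()))"
```

```text
rows~6.9 [-1.0178 -0.3617  0.0304] [-0.0402 -0.2758 -0.1813]
```

jog_arm --series "-1 -0.362 0.03 -0.04 -0.276 -0.181 0;-1 -0.362 0.03 -0.04 -0.276 -0.181 0;-1 -0.362 0.03 -0.04 -0.276 -0.181 0;-1 -0.362 0.03 -0.04 -0.276 -0.181 0;-1 -0.362 0.03 -0.04 -0.276 -0.181 0;-1 -0.362 0.03 -0.04 -0.276 -0.181 0;-1 -0.362 0.03 -0.04 -0.276 -0.181 0;-1 -0.362 0.03 -0.04 -0.276 -0.181 0;-1 -0.362 0.03 -0.04 -0.276 -0.181 0;-1 -0.362 0.03 -0.04 -0.276 -0.181 0;-1 -0.362 0.03 -0.04 -0.276 -0.181 0" --grip_force 25

```text
time_s: 4.72
eef_pos: [518.8, 187.6, 238.5]
ee_rot: [0.216, 0.061, 0.974, -0.014]
force: [-1.1, 0.6, 0.5]
grip_width: 0.497
grip_force: 0.0
```

Run:
```python
from h import *
p=capture('wrist');save(p,'w1.png')
for l in('door_grip','red_egg_belly','red_egg'):
    print(l,[(np.round(a['point'],1),round(a['confidence'],2)) for a in mark_of(l,p)[:3]])
print(proj(p,W(q,rk(0,-39.5,96))),'egg belly',proj(p,W(q,rk(0,68,23.5))),'corners',[proj(p,W(q,X)) for X in((25,134,162),(25,-134,162))])
rows((W(q,rk(0,-39.5,94)),Rt()));print(sense()['grip_width'])
```

```text
door_grip [(array([266.1, 316.7]), 0.79)]
red_egg_belly [(array([240. , 448.1]), 0.8), (array([ 74.2, 612.5]), 0.73)]
red_egg [(array([232. , 437.6]), 0.91), (array([ 72.3, 359. ]), 0.34)]
(np.float64(267.98369176548954), np.float64(320.0275902799278)) egg belly (np.float64(237.6813251828817), np.float64(448.24970166040595)) corners [(np.float64(328.0967777589262), np.float64(546.2094764874649)), (np.float64(327.6115248166765), np.float64(197.26363623706567))]
rows~1.4 [-0.0157 -0.0055  0.223 ] [-0.0001  0.0002  0.0001]
0.4984361715540259
```

View pics/w1.png

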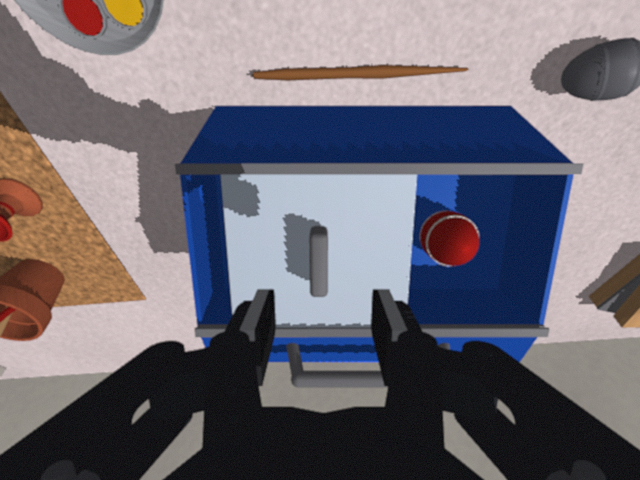

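The wrist view puts the fin at (319,262) and the egg at (452,240), which matches the fitted model. Next I grip the fin and slide the door to 0.

jog_arm --series "-0.016 -0.0055 0.12 0 0 0 0;-0.016 -0.0055 0.223 0 0 0 0;-0.016 -0.0055 0.223 0 0 0 0;-0.016 -0.0055 0.223 0 0 0 -1;-0.016 -0.0055 0.223 0 0 0 -1;-0.016 -0.0055 0.223 0 0 0 -1;-0.016 -0.0055 0.223 0 0 0 -1;-0.016 -0.0255 0.223 0 0 0 -1;-0.016 -0.0455 0.223 0 0 0 -1;-0.016 -0.0675 0.223 0 0 0 -1;-0.016 -0.0675 0.223 0 0 0 -1;-0.016 -0.0675 0.223 0 0 0 0.1;-0.016 -0.0675 0.223 0 0 0 0.3;-0.016 -0.0675 0.1 0 0 0 0.4;-0.016 -0.0675 0.0 0 0 0 0.4" --grip_force 25

```text
time_s: 6.8
eef_pos: [521.1, 159.4, 242.3]
ee_rot: [0.216, 0.061, 0.974, -0.014]
force: [0.0, 0.6, -0.4]
grip_width: 0.7
grip_force: 0.0
```

Run:
```python
from h import *
rows((W(q,rk(0,68,120)),Rt()),(W(q,rk(0,68,33.5)),Rt()));print(sense()['grip_width'])
p=capture('wrist')
a=mark_of('door_grip',p);print([(x['point'],x['confidence']) for x in a[:2]],proj(p,W(q,rk(0,-65,96))))
```

```text
rows~2.4 [0.0007 0.3313 0.161 ] [-0.0002  0.0002 -0.0001]
rows~3.2 [0.0008 0.3314 0.3773] [-0.0002  0.0002 -0.0001]
0.6995811191447477
[([269.7, 63.0], 0.71), ([257.4, 323.9], 0.7)] (np.float64(257.47080659419584), np.float64(323.5916285340266))
```

jog_arm --series "0.001 0.331 0.161 0 0 0 0.4;0.001 0.331 0.161 0 0 0 0.4;0.001 0.331 0.161 0 0 0 0.4;0.001 0.331 0.161 0 0 0 0.4"

```text
time_s: 7.4
eef_pos: [564.5, 288.1, 180.4]
ee_rot: [0.215, 0.06, 0.975, -0.014]
force: [-0.3, 0.8, -0.6]
grip_width: 0.699
grip_force: 0.0
```

Run:
```python
from h import *
p=capture('wrist');save(p,'w2.png')
for l in('red_egg_belly','red_egg'): print([(x['point'],x['confidence']) for x in mark_of(l,p)[:2]])
r=regions_of('red_egg',p)
if r: 
  ys,xs=np.where(r[0]['region']);print('region',r[0]['confidence'],xs.min(),xs.max(),ys.min(),ys.max())
# predicted silhouette
pts=[]
for h,rad in [(0,22),(8,21.4),(16,19.7),(24,16.4),(32,10),(36,0),(-8,20.5),(-16,15)]:
  for a in np.linspace(0,6.28,24): pts.append(proj(p,W(q,rk(rad*np.cos(a),68+rad*np.sin(a),23.5+h))))
pts=np.array(pts);print('pred',pts[:,1].min(),pts[:,1].max(),pts[:,0].min(),pts[:,0].max(),proj(p,W(q,rk(0,68,23.5))))
rows((W(q,rk(0,68,33.5)),Rt()))
```

```text
[([39.6, 528.9], 0.56), ([258.9, 325.1], 0.55)]
[([32.3, 574.9], 0.93), ([246.9, 320.1], 0.65)]
region 0.87 466 574 0 81
pred 289.7946213262413 357.21377383151815 224.69057987236914 296.26863112788726 (np.float64(257.67407262949524), np.float64(323.48690363028925))
rows~1.4 [0.001  0.0029 0.2138] [-0.0004  0.0005 -0.0008]
```

View pics/w2.png

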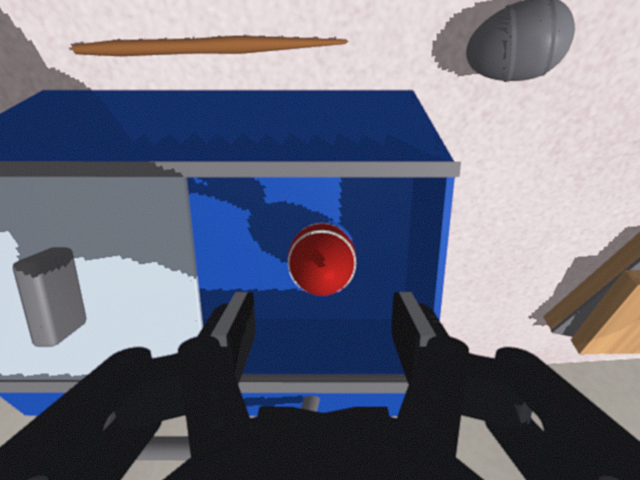

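The egg spans x 288–356 and y 222–297, as predicted, and the pads straddle it. Next I descend, grip and withdraw along the tool axis.

jog_arm --series "0.001 0.003 0.1 0 0 0 0.4;0.001 0.003 0.18 0 0 0 0.4;0.001 0.003 0.2135 0 0 0 0.4;0.001 0.003 0.2135 0 0 0 0.4;0.001 0.003 0.2135 0 0 0 -0.3;0.001 0.003 0.2135 0 0 0 -0.3;0.001 0.003 0.2135 0 0 0 -0.3;0.001 0.003 0.2135 0 0 0 -0.3;0.001 0.003 0.17 0 0 0 -0.3;0.001 0.003 0.1 0 0 0 -0.3;0.001 0.003 0 0 0 0 -0.3;0.001 0.003 -0.15 0 0 0 -0.3;0.001 0.003 -0.25 0 0 0 -0.3" --grip_force 25

```text
time_s: 9.22
eef_pos: [521.6, 294.5, 277.4]
ee_rot: [0.218, 0.061, 0.974, -0.012]
force: [0.0, 0.4, -0.6]
grip_width: 0.5
grip_force: 25.8
```

Run:
```python
from h import *
p=capture('top');save(p,'t2.png')
rows(([500,0,290],Rt(0,0)),([540,-155,230],Rt(0,0)));print(sense()['grip_width'],sense()['grip_force'])
```

```text
rows~4.7 [-0.0446 -0.7394 -0.0049] [-0.0138  0.2841 -0.0783]
rows~7.3 [-0.1135 -1.1125  0.1918] [-0.0138  0.2841 -0.0783]
0.49749245561966626 25.83058769465424
```

jog_arm --series "-0.06 -0.78 0 -0.014 0.284 -0.078 -0.3;-0.06 -0.78 0 -0.014 0.284 -0.078 -0.3;-0.06 -0.78 0 -0.014 0.284 -0.078 -0.3;-0.06 -0.78 0 -0.014 0.284 -0.078 -0.3;-0.06 -0.78 0 -0.014 0.284 -0.078 -0.3;-0.06 -0.78 0 -0.014 0.284 -0.078 -0.3;-0.06 -0.78 0 -0.014 0.284 -0.078 -0.3"

```text
time_s: 10.15
eef_pos: [505.1, -17.8, 283.9]
ee_rot: [-0.004, 0.001, 1.0, -0.002]
force: [-0.7, 0.2, -0.4]
grip_width: 0.5
grip_force: 25.9
```

```bash
python3 -c "
from h import *
rows(([565,-215,240],Rt(0,0)))"
```

```text
rows~3.4 [-0.1519 -0.492   0.1107] [-0.0028 -0.0056 -0.0015]
```

jog_arm --series "-0.152 -0.492 0.111 -0.003 -0.0055 -0.0015 -0.3;-0.152 -0.492 0.111 -0.003 -0.0055 -0.0015 -0.3;-0.152 -0.492 0.111 -0.003 -0.0055 -0.0015 -0.3;-0.152 -0.492 0.111 -0.003 -0.0055 -0.0015 -0.3;-0.152 -0.492 0.111 -0.003 -0.0055 -0.0015 -0.3"

```text
time_s: 10.78
eef_pos: [565.5, -215.0, 238.4]
ee_rot: [-0.001, -0.0, 1.0, 0.0]
force: [-0.8, -0.1, 0.6]
grip_width: 0.498
grip_force: 25.9
```

Run:
```python
from h import *
p=capture('wrist');save(p,'w3.png')
for l,z in(('red_cup_seat',64.8),('red_cup',4),('yellow_cup_seat',64.8),('yellow_cup',4)):
    print(l,[(np.round(x['point']),round(x['confidence'],2),np.round(onz(p,x['point'],z))) for x in mark_of(l,p)[:3]])
```

```text
red_cup_seat [(array([237., 394.]), 0.87, array([ 575., -153.,   65.]))]
red_cup [(array([219., 385.]), 0.6, array([ 572., -151.,    4.]))]
yellow_cup_seat [(array([243., 242.]), 0.88, array([ 580., -288.,   65.])), (array([139., 272.]), 0.75, array([ 492., -257.,   65.]))]
yellow_cup [(array([228., 255.]), 0.93, array([ 581., -287.,    4.]))]
```

View pics/w3.png

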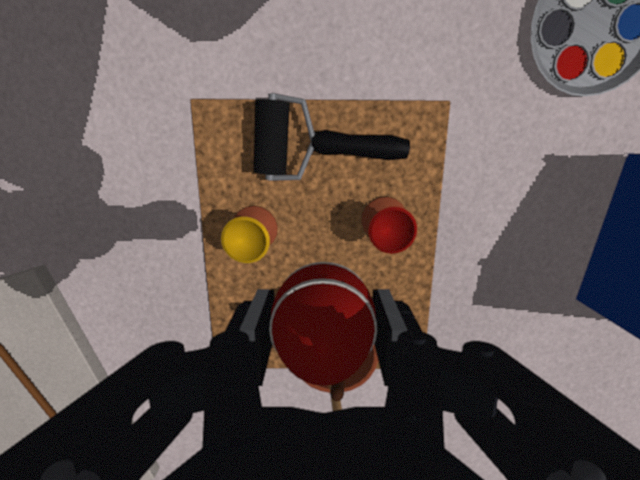

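The wrist view shows the held egg central, the yellow bowl at about (246,240) and the red bowl at about (393,230). I'll fit circles to the rims.

Run:
```python
from h import *
img=cv2.imread('pics/w3.png');p=capture('wrist')
hsv=cv2.cvtColor(img,cv2.COLOR_BGR2HSV);h,s,v=[hsv[...,i].astype(int) for i in range(3)]
for c,(x,y) in {'red':(393,230),'yellow':(246,240)}.items():
    M=(((h<5)|(h>174))&(s>200)&(v>60) if c=='red' else (abs(h-25)<7)&(s>180)&(v>80)).astype(np.uint8)
    M[:y-40]=0;M[y+40:]=0;M[:,:x-40]=0;M[:,x+40:]=0; M[265:]*=0
    cnt=max(cv2.findContours(M,0,1)[0],key=cv2.contourArea)
    W_=[onz(p,(b,a),54) for [[a,b]] in cnt]; W_=np.array(W_)
    (cx,cy),r=cv2.minEnclosingCircle(W_[:,:2].astype(np.float32)); print(c,cv2.boundingRect(cnt),'encl',cx,cy,r,'bbox c',(W_.min(0)+W_.max(0))/2,np.ptp(W_,axis=0))
X=np.array([574.5,-153,75.])
rows((X+[0,0,80],Rt(0,0)),(X+[0,0,5],Rt(0,0)))
```

```text
red (368, 207, 49, 46) encl 571.4290161132812 -151.94606018066406 21.938879013061523 bbox c [ 571.24759519 -151.92452514   54.        ] [4.23211168e+01 4.35672217e+01 1.13686838e-13]
yellow (221, 217, 49, 46) encl 581.0294189453125 -286.8645324707031 22.585407257080078 bbox c [ 581.06607605 -286.60355463   54.        ] [4.30506907e+01 4.44437083e+01 1.13686838e-13]
rows~1.7 [-0.0237  0.1534  0.2116] [-0.0002 -0.0006  0.0009]
rows~2.7 [-0.0239  0.1535  0.3991] [-0.0002 -0.0006  0.0009]
```

jog_arm --series "-0.0187 0.155 0.15 0 0 0 -0.3;-0.0187 0.155 0.2116 0 0 0.001 -0.3;-0.0187 0.155 0.2116 0 0 0.001 -0.3;-0.0187 0.155 0.30 0 0 0.001 -0.3;-0.0187 0.155 0.37 0 0 0.001 -0.3;-0.0187 0.155 0.39 0 0 0.001 -0.3;-0.0187 0.155 0.39 0 0 0.001 -0.3;-0.0187 0.155 0.39 0 0 0.001 -0.3"

```text
time_s: 12.08
eef_pos: [573.0, -154.2, 84.8]
ee_rot: [0.0, 0.001, 1.0, -0.001]
force: [-0.6, -1.1, -1.0]
grip_width: 0.501
grip_force: 25.9
```

Run:
```python
from h import *
s=sense();print(s['force'],s['eef_pos'])
for n in('scene','top'):
    p=capture(n);save(p,n+'3.png')
    b=onz
    print(n,[(np.round(x['point'],1),round(x['confidence'],2)) for x in mark_of('red_cup_seat',p)[:2]],[(np.round(x['point'],1),round(x['confidence'],2)) for x in mark_of('red_egg_belly',p)[:3]],'pred',proj(p,[572.5,-152.5,64.8]))
    if n=='scene':
        cv2.imwrite('pics/s3c.png',cv2.resize(cv2.cvtColor(p['img'],cv2.COLOR_RGB2BGR)[150:270,140:300],None,fx=5,fy=5,interpolation=2))
rows(([572.5,-152.5,74.8],Rt(0,0)))
```

```text
[-0.55940507 -1.07502287 -0.99418932] [ 573.01173241 -154.15936101   84.76717136]
scene [(array([208.2, 237.3]), 0.75)] [(array([349.1, 460.8]), 0.66), (array([378.5, 307.2]), 0.56), (array([202.6, 235.7]), 0.55)] pred (np.float64(206.92303939471006), np.float64(237.55725901262974))
top [] [(array([249.4, 163.9]), 0.64), (array([139.3, 247.8]), 0.6)] pred (np.float64(236.12526499773563), np.float64(450.48462443186133))
rows~0.1 [-0.0004  0.0029  0.0213] [-0.0001 -0.0009 -0.0011]
```

View pics/s3c.png

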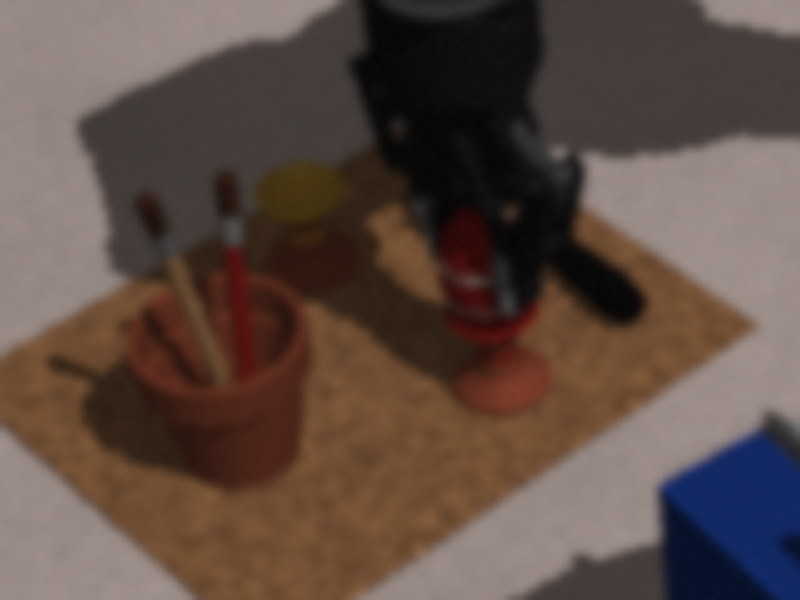

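The zoomed scene view shows the egg lined up over the red cup, with the bowl centre at about (492,320) and the egg's left edge at about (440,260). I'll lower it in small steps and read the force after each.

jog_arm --series "0 0.003 0.006 0 0 -0.001 -0.3;0 0.003 0.012 0 0 -0.001 -0.3;0 0.003 0.016 0 0 -0.001 -0.3;0 0.003 0.016 0 0 -0.001 -0.3"

```text
time_s: 12.88
eef_pos: [572.6, -152.4, 77.0]
ee_rot: [-0.0, 0.0, 1.0, -0.0]
force: [-0.2, 1.2, 4.3]
grip_width: 0.499
grip_force: 26.3
```

jog_arm --series "0 0 0.002 0 0 0 -0.3;0 0 0.004 0 0 0 -0.3;0 0 0.004 0 0 0 -0.3"

```text
time_s: 13.25
eef_pos: [573.1, -152.5, 76.6]
ee_rot: [0.0, 0.0, 1.0, -0.0]
force: [-1.4, 1.5, 12.6]
grip_width: 0.503
grip_force: 27.1
```

jog_arm --series "0 0 -0.003 0 0 0 -0.3;0 0 -0.003 0 0 0 0.08;0 0 -0.003 0 0 0 0.2;0 0 -0.003 0 0 0 0.4;0 0 -0.003 0 0 0 0.5;0 0 -0.003 0 0 0 0.5;0 0 -0.08 0 0 0 0.5;0 0 -0.2 0 0 0 0.5;0 0 -0.35 0 0 0 0.5;0 0 -0.45 0 0 0 0.5"

```text
time_s: 14.5
eef_pos: [572.7, -152.5, 258.0]
ee_rot: [0.0, 0.0, 1.0, -0.001]
force: [0.2, -0.8, 0.3]
grip_width: 0.748
grip_force: 0.0
```

Run:
```python
from h import *
w=capture('wrist');p=capture('scene')
a=cv2.cvtColor(w['img'],cv2.COLOR_RGB2BGR);b=cv2.resize(cv2.cvtColor(p['img'],cv2.COLOR_RGB2BGR)[150:270,140:300],(640,480),interpolation=2)
cv2.imwrite('pics/r4.png',cv2.resize(np.hstack([a,b]),(800,300)))
m=[(n,mark_of('red_egg_belly',x)[:3],mark_of('red_cup',x)[:2]) for n,x in(('w',w),('s',p))]
for n,e,c in m:
    x=w if n=='w' else p
    print(n,[(np.round(k['point']),round(k['confidence'],2),np.round(onz(x,k['point'],64.8))) for k in e],[np.round(onz(x,k['point'],4)) for k in c])
rows(([500,0,300],Rt(25)),(W(q,rk(0,-65,150)),Rt()),(W(q,rk(0,-65,94)),Rt()))
```

```text
w [(array([220., 325.]), 0.66, array([ 572., -151.,   65.]))] [array([ 571., -154.,    4.])]
s [(array([348., 460.]), 0.82, array([545., 432.,  65.])), (array([381., 308.]), 0.66, array([782., 280.,  65.])), (array([209., 241.]), 0.52, array([ 571., -142.,   65.]))] [array([ 571., -151.,    4.])]
rows~2.8 [ 0.1809  0.3808 -0.1149] [ 0.018  -0.2801  0.0783]
rows~5.0 [0.0919 0.7733 0.1078] [ 0.018  -0.2801  0.0783]
rows~5.1 [0.0327 0.7658 0.2345] [ 0.018  -0.2801  0.0783]
```

View pics/r4.png

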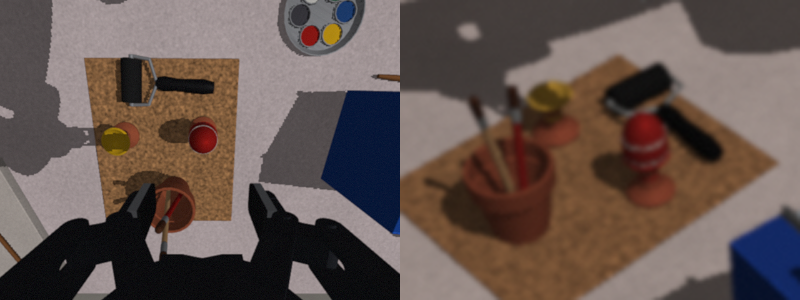

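The red egg stands upright in the red cup, at (643,140) in the right-hand panel. Next is sliding the door to 130.

jog_arm --series "0.18 0.38 -0.1 0.018 -0.28 0.078 0;0.18 0.38 -0.1 0.018 -0.28 0.078 0;0.18 0.38 -0.1 0.018 -0.28 0.078 0;0.092 0.773 0.108 0.018 -0.28 0.078 0;0.092 0.773 0.108 0.018 -0.28 0.078 0;0.092 0.773 0.108 0.018 -0.28 0.078 0;0.092 0.773 0.108 0.018 -0.28 0.078 0;0.092 0.773 0.108 0.018 -0.28 0.078 0;0.092 0.773 0.108 0.018 -0.28 0.078 0"

```text
time_s: 15.92
eef_pos: [535.9, 155.7, 212.4]
ee_rot: [0.218, 0.062, 0.974, -0.014]
force: [-0.1, -0.4, 0.5]
grip_width: 0.497
grip_force: 0.0
```

Run:
```python
from h import *
rows((W(q,rk(0,-65,94)),Rt()),(W(q,rk(0,65,94)),Rt()))
```

```text
rows~0.9 [0.0039 0.0035 0.1425] [-0.0008  0.002  -0.0004]
rows~2.3 [0.0041 0.3285 0.1421] [-0.0008  0.002  -0.0004]
```

jog_arm --series "0.004 0.0035 0.1 0 0.002 0 0;0.004 0.0035 0.142 0 0.002 0 0;0.004 0.0035 0.142 0 0.002 0 0;0.004 0.0035 0.142 0 0.002 0 -1;0.004 0.0035 0.142 0 0.002 0 -1;0.004 0.0035 0.142 0 0.002 0 -1;0.004 0.0035 0.142 0 0.002 0 -1;0.004 0.06 0.142 0 0.002 0 -1;0.004 0.12 0.142 0 0.002 0 -1;0.004 0.18 0.142 0 0.002 0 -1;0.004 0.24 0.142 0 0.002 0 -1;0.004 0.30 0.142 0 0.002 0 -1;0.004 0.33 0.142 0 0.002 0 -1;0.004 0.33 0.142 0 0.002 0 -1;0.004 0.33 0.142 0 0.002 0 0.1;0.004 0.33 0.142 0 0.002 0 0.3;0.004 0.33 0.05 0 0.002 0 0.4;0.004 0.33 0 0 0.002 0 0.4" --grip_force 25

```text
time_s: 18.18
eef_pos: [550.6, 288.3, 212.7]
ee_rot: [0.216, 0.061, 0.974, -0.013]
force: [0.6, -0.7, -0.1]
grip_width: 0.699
grip_force: 0.0
```

Run:
```python
from h import *
rows((W(q,rk(0,-68,140)),Rt()),(W(q,rk(0,-68,120)),Rt()))
```

```text
rows~2.2 [-0.0007 -0.3377  0.03  ] [0.0003 0.0005 0.0005]
rows~2.2 [-0.0006 -0.3377  0.08  ] [0.0003 0.0005 0.0005]
```

jog_arm --series "-0.001 -0.338 0.0 0 0 0 0.4;-0.001 -0.338 0.03 0 0 0 0.4;-0.001 -0.338 0.08 0 0 0 0.4;-0.001 -0.338 0.08 0 0 0 0.4;-0.001 -0.338 0.08 0 0 0 0.4"

```text
time_s: 18.8
eef_pos: [547.8, 152.8, 183.0]
ee_rot: [0.216, 0.06, 0.974, -0.014]
force: [-0.4, 0.1, -0.5]
grip_width: 0.705
grip_force: 0.0
```

Run:
```python
from h import *
p=capture('wrist');save(p,'w5.png')
pts=[]
for h,rad in [(0,22),(8,21.4),(16,19.7),(24,16.4),(32,10),(36,0),(-8,20.5),(-16,15)]:
  for a in np.linspace(0,6.28,24): pts.append(proj(p,W(q,rk(rad*np.cos(a),-68+rad*np.sin(a),23.5+h))))
pts=np.array(pts);print('pred x',pts[:,1].min(),pts[:,1].max(),'y',pts[:,0].min(),pts[:,0].max())
rows((W(q,rk(0,-68,33.5)),Rt()))
```

```text
pred x 290.3543473795762 357.2614328643067 y 221.60502400620382 292.38374853344146
rows~1.4 [-1.000e-04 -1.300e-03  2.145e-01] [0.0001 0.0001 0.0012]
```

View pics/w5.png

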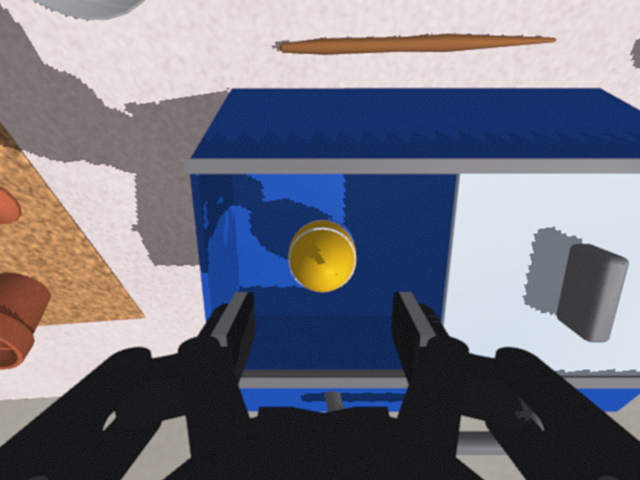

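The yellow egg is uncovered at x 288–356, y 220–292, as predicted, and the door is clear of the fingers. Next is the same grasp and lift.

jog_arm --series "0 -0.001 0.1 0 0 0.001 0.4;0 -0.001 0.18 0 0 0.001 0.4;0 -0.001 0.214 0 0 0.001 0.4;0 -0.001 0.214 0 0 0.001 0.4;0 -0.001 0.214 0 0 0.001 -0.3;0 -0.001 0.214 0 0 0.001 -0.3;0 -0.001 0.214 0 0 0.001 -0.3;0 -0.001 0.214 0 0 0.001 -0.3;0 -0.001 0.17 0 0 0.001 -0.3;0 -0.001 0.1 0 0 0.001 -0.3;0 -0.001 0 0 0 0.001 -0.3;0 -0.001 -0.15 0 0 0.001 -0.3;0 -0.001 -0.25 0 0 0.001 -0.3" --grip_force 25

```text
time_s: 20.48
eef_pos: [504.5, 157.1, 276.5]
ee_rot: [0.217, 0.062, 0.974, -0.013]
force: [-0.2, -0.5, -0.8]
grip_width: 0.5
grip_force: 25.7
```

```bash
python3 -c "
from h import *
rows(([505,-110,290],Rt(0,0)))"
```

```text
rows~4.3 [-0.0916 -0.6623  0.0052] [-0.0172  0.2788 -0.079 ]
```

jog_arm --series "-0.092 -0.662 0.005 -0.017 0.279 -0.079 -0.3;-0.092 -0.662 0.005 -0.017 0.279 -0.079 -0.3;-0.092 -0.662 0.005 -0.017 0.279 -0.079 -0.3;-0.092 -0.662 0.005 -0.017 0.279 -0.079 -0.3;-0.092 -0.662 0.005 -0.017 0.279 -0.079 -0.3;-0.092 -0.662 0.005 -0.017 0.279 -0.079 -0.3"

```text
time_s: 21.22
eef_pos: [506.0, -110.2, 287.4]
ee_rot: [-0.001, 0.001, 1.0, -0.0]
force: [0.4, -0.1, -0.4]
grip_width: 0.498
grip_force: 25.7
```

```bash
python3 -c "
from h import *
rows(([540,-287,250],Rt(0,0)),([581,-287,155],Rt(0,0)),([581,-287,85],Rt(0,0)))"
```

```text
rows~2.9 [-0.0861 -0.4417  0.0935] [-0.0004 -0.0018 -0.0012]
rows~3.7 [-0.1893 -0.4414  0.3307] [-0.0004 -0.0018 -0.0012]
rows~4.5 [-0.1898 -0.4413  0.5057] [-0.0004 -0.0018 -0.0012]
```

jog_arm --series "-0.086 -0.442 0.09 0 -0.002 -0.001 -0.3;-0.086 -0.442 0.09 0 -0.002 -0.001 -0.3;-0.086 -0.442 0.09 0 -0.002 -0.001 -0.3;-0.19 -0.4413 0.22 0 -0.002 -0.001 -0.3;-0.19 -0.4413 0.33 0 -0.002 -0.001 -0.3;-0.19 -0.4413 0.42 0 -0.002 -0.001 -0.3;-0.19 -0.4413 0.48 0 -0.002 -0.001 -0.3;-0.19 -0.4413 0.505 0 -0.002 -0.001 -0.3;-0.19 -0.4413 0.505 0 -0.002 -0.001 -0.3;-0.19 -0.4413 0.505 0 -0.002 -0.001 -0.3"

```text
time_s: 22.48
eef_pos: [582.2, -286.6, 86.2]
ee_rot: [0.001, -0.001, 1.0, -0.001]
force: [0.1, 0.2, 0.1]
grip_width: 0.499
grip_force: 25.8
```

Run:
```python
from h import *
p=capture('scene')
a=cv2.cvtColor(p['img'],cv2.COLOR_RGB2BGR)[150:270,140:300];cv2.imwrite('pics/s6.png',cv2.resize(a,None,fx=5,fy=5,interpolation=2))
rows(([581.2,-287,78],Rt(0,0)))
```

```text
rows~0.1 [ 0.0023 -0.0006  0.0201] [-0.0013  0.0009  0.0009]
```

View pics/s6.png

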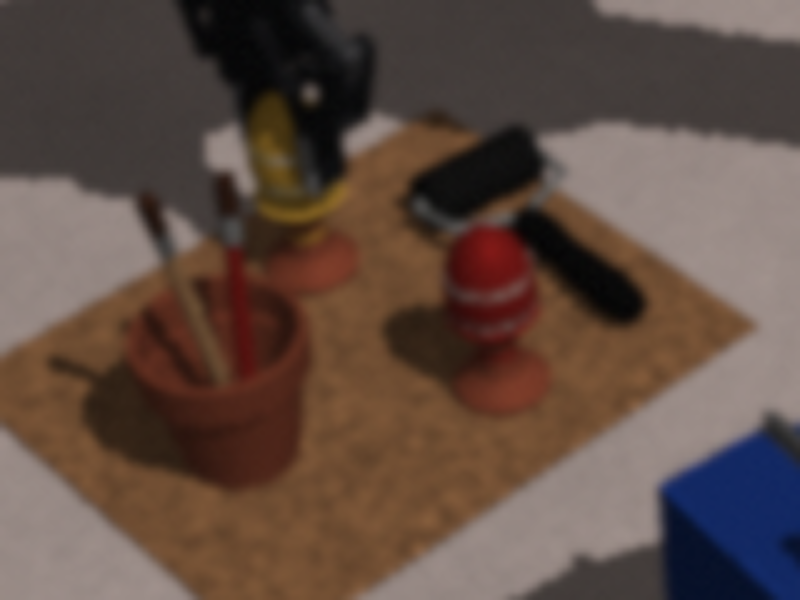

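The yellow egg is over the yellow cup, with the bowl at about (302,200), and the red egg stands seated at (492,285). I'll lower gently again.

jog_arm --series "0.001 -0.0006 0.008 0 0 0.001 -0.3;0.001 -0.0006 0.015 0 0 0.001 -0.3;0.001 -0.0006 0.02 0 0 0.001 -0.3;0.001 -0.0006 0.02 0 0 0.001 -0.3"

```text
time_s: 23.02
eef_pos: [581.3, -287.0, 76.9]
ee_rot: [0.0, 0.0, 1.0, -0.0]
force: [-0.4, 0.2, 0.8]
grip_width: 0.505
grip_force: 25.9
```

jog_arm --series "0 0 0.001 0 0 0 -0.3;0 0 0.0025 0 0 0 -0.3;0 0 0.0025 0 0 0 -0.3"

```text
time_s: 23.4
eef_pos: [581.5, -287.2, 76.4]
ee_rot: [0.0, 0.0, 1.0, -0.001]
force: [0.7, 0.9, 5.4]
grip_width: 0.501
grip_force: 26.3
```

jog_arm --series "0 0 0.001 0 0 0 -0.3;0 0 0.001 0 0 0 -0.3;0 0 0 0 0 0 0.08;0 0 0 0 0 0 0.2;0 0 0 0 0 0 0.4;0 0 0 0 0 0 0.5;0 0 0 0 0 0 0.5;0 0 -0.08 0 0 0 0.5;0 0 -0.2 0 0 0 0.5;0 0 -0.35 0 0 0 0.5;0 0 -0.45 0 0 0 0.5;0.08 0.16 -0.45 0 0 0 0.5;0.08 0.16 -0.45 0 0 0 0.5"

```text
time_s: 25.02
eef_pos: [547.9, -220.0, 255.7]
ee_rot: [-0.001, -0.001, 1.0, 0.0]
force: [0.3, 0.0, -0.8]
grip_width: 0.75
grip_force: 0.0
```

Run:
```python
from h import *
w=capture('wrist');p=capture('scene')
a=cv2.cvtColor(w['img'],cv2.COLOR_RGB2BGR);b=cv2.resize(cv2.cvtColor(p['img'],cv2.COLOR_RGB2BGR)[150:270,140:300],(640,480),interpolation=2)
cv2.imwrite('pics/r7.png',cv2.resize(np.hstack([a,b]),(800,300)))
for c in('red','yellow'):
  for n,x in(('w',w),('s',p)):
    print(c,n,[(round(k['confidence'],2),np.round(onz(x,k['point'],64.8))) for k in mark_of(c+'_egg_belly',x)[:3]],[np.round(onz(x,k['point'],4)) for k in mark_of(c+'_cup',x)[:2]])
print(sense()['dq'],sense()['force'])
```

```text
red w [(0.8, array([ 573., -151.,   65.]))] [array([ 570., -153.,    4.])]
red s [(0.9, array([ 575., -139.,   65.])), (0.73, array([781., 281.,  65.])), (0.63, array([541., 432.,  65.]))] [array([ 692., -204.,    4.]), array([ 576., -147.,    4.])]
yellow w [(0.73, array([ 578., -289.,   65.]))] [array([ 578., -288.,    4.])]
yellow s [(0.82, array([ 589., -274.,   65.]))] [array([ 577., -304.,    4.])]
[ 0.00369728 -0.00573087  0.00336927  0.00039739 -0.00191654 -0.00111973] [ 0.01204339 -0.66710802  0.12330569]
```

View pics/r7.png

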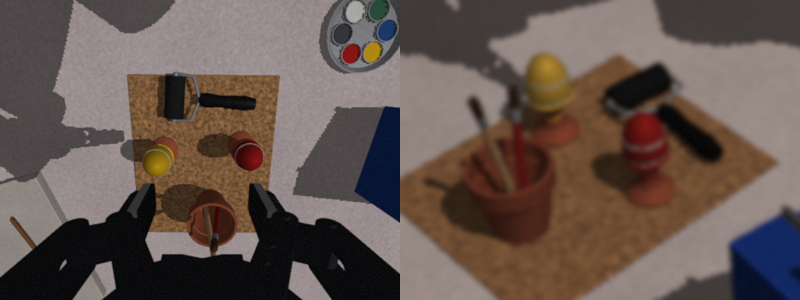

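Both eggs stand upright in their own cups, at (548,85) and (645,140) in the right-hand panel. Each measures about the same from egg top to foot (91 and 92 px), and the bystanders look undisturbed.

```bash
python3 -c "
from rig import finish_job
print(finish_job())"
```

```text
the job is handed in; nothing more can be done
None
```

I handed the job in at about 25 s of the 72 s: in the last pictures both eggs stand upright in the cups of their own colours, and the cups, pot, brayer and palette look undisturbed; the hand-in returned no verdict.

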